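Eject the stamp block and hold it square in the engraving jig

ROBOT

A 6-joint arm with a two-finger parallel gripper is mounted at the origin on the work surface. World frame = base frame: x ahead of the robot, y to its left, z up, the work surface at z = 0. Lengths are in mm, angles in rad, forces in N, time in s.
With the tool pointing down it reaches from about 400 to 925 mm from the base axis. Payload 12.5 kg.
Tool frame: the origin (TCP) lies between the finger pads; the fingertips stand 11 mm ahead of it and the grasp point (between the pads) lies 8 mm behind it (env.tip_extent is the distance from the TCP to the fingertips, in mm); x points along the fingers, z is the direction in which the jaws open and shut, and the axes are right-handed (so a half turn about x gives the same grasp; the last joint's range is limited). The gripper opens to 95 mm and grips with 3 to 60 N. Pads are 20 mm wide; open, the fingers measure 119 mm over their backs; the gripper's body (75 mm by 180 mm) begins 59 mm behind the grasp point.
Start: joints at [-1.412, 0.491, 1.559, -0, 1.092, -0.106], TCP at [163.595, -603.229, 198.461] pointing down, gripper open.
Joint ranges: [-3.1, 3.1], [-0.84, 2.19], [0.05, 2.79], [-1.13, 4.28], [0.06, 2.93], [-2.69, 2.69]. Speed limits (rad/s): [2.22, 2.22, 2.79, 3.14, 3.14, 3.14].

INTERFACE

Orientations are given as [roll, pitch, yaw] about the fixed x, y, z axes, in that order (R = Rz(yaw) Ry(pitch) Rx(roll)).
In Python, from cell import status, imaging, env gives the robot as it stands. The module is installed in compiled form; this text tells all that it offers.
- The arm moves only by the tool apply_moves, never from a script. Its argument "increments" is a list of rows, each a list of 5 numbers: the closure, from 0 (fully open) to 1 (shut), then the shift along the tool's x, y, z in mm, then the turn about the tool's x in degrees. A call has 1 to 10 rows; each row shifts and turns the commanded pose from where the row before left it, along the tool's axes as they then stand; what a row does not reach is not made up. A row lasts 1/10 s, in which the tool goes at most 50 mm and 8.59 degrees, less where a joint would pass 70% of its speed; a pose out of reach is approached as far as the arm can. A call with a gripper value outside its range is refused whole. The fingers move at their own pace and stop on an object; the grip force is fixed at half the most. Time passes only in rows, so rows that do not move let the fingers close. It gives the time, the measured TCP pose, the force and the opening at its end, in the units of the state.
- status.state(): the state, without advancing time (a new reading comes with each control period).
- imaging.read_camera(name): name is "scene" or "side" or "wrist"; returns a dict with "pixels" (480x640x3 uint8, red, green, blue), "fovy" (degrees; the focal length in pixels is half the picture's height over the tangent of half this angle, whatever the lens; pixels are square), "cx", "cy" (the principal point, pixels), "R" (3x3) and "t" (3): a world point X has camera coordinates R X + t. Camera axes: x right, y down, z forward; pixel columns grow to the right and rows downward; lengths in mm; the calibration is good to about 2 mm. A picture is of the moment at which its call begins. There is no depth.
- env.job_done(): hands the job in, once; it reports no verdict.
The state is a dict: "t": time; "joints": joint angles; "qvel": joint speeds; "tau": joint torques, N m; "eef_pos": TCP position; "tcp_rot": TCP orientation; "ft_force": force on the tool from outside, world axes, zero at the start; "moment": the same for the moment, N m; "opening": opening from 0.0 (shut) to 1.0 (fully open).
Only numpy, scipy, OpenCV 4.12 (cv2) and the standard library are available. Lean on these libraries where they do the work, as an engineer would, in place of code of your own. Each camera call takes 0.05 s, during which the arm holds its last target. There are 200 camera calls.

TASK

Push the brass plate of the spring ejector all the way in so that the wooden stamp block is pushed out of its nest, then carry the block to the engraving jig and stand it upright on the base plate with a long side against the long fence and an end against the short fence. Press it firmly into that corner so that it touches both fences at once, and finish while still gripping and pressing it there: do not let go. Leave the bowl, candlestick, bangle and mortar where they are.

Things in the scene. Friction and masses are not known exactly. Their poses are not given: they have to be found in the camera images.
- block: Loose dark wood stamp block, 60 (its x) x 40 (y) x 55 mm high (z up), 0.08 to 0.17 kg, a flat brass medallion in the middle of its top; the same after a half turn. Origin: centre of the underside. Starts in the nest's pocket on its floor, 8 mm above the table, its x along the nest's x, its centre 0 to 8 mm from the nest's origin along +x.
- nest: Fixed nest, left or right of the middle, the jig on the other side. Origin: on the table under the pocket's middle; +x: the way the block comes out (roughly away from the robot). Steel floor 8 mm thick, 75 wide, x -52 to 98 mm. Side walls x -50 to 26, inner faces y +-21.5, outer +-33.5; rear wall x -50 to -42; wall tops 58 mm above the table. Front open.
- ejector (a joint): Travel of the nest's spring ejector, m: 0 at rest, grows as its push plate is pushed along the nest's +x, stop at 0.040. A spring resists with 3 N, rising to 8 N at the stop, and returns it when let go; the block stays out, centre at nest x = 40 mm or a little more, sticking out 44 mm beyond the side walls: grip it there across its 40 mm width.
- push_plate (a point): Middle of the outer face of the ejector's upright brass push plate, behind the nest's rear wall; moves with it. 40 mm above the table, at nest x = -100 mm at rest; axes as the nest's. The plate is 36 mm wide (y), 6 mm thick, from 10 to 62 mm above the table. Push it along the nest's +x; nothing stands behind it.
- jig: Fixed engraving jig: dark steel base plate 130 (x) x 100 (y) x 8 mm with two aluminium fences on top, which meet at its +x +y corner. Plate and fences are polished and slippery (friction 0.15 to 0.3). Origin: centre of the underside, on the table; z up.
- corner (a point): The jig's inner corner, on the top of the base plate (8 mm above the table), where the inner faces of both fences meet; 53 mm (x) and 38 mm (y) from the jig's origin, axes parallel to the jig's. A seated block has its long axis along the jig's x and its centre at x = -30, y = -20 mm from this point.
- fence_long: Long fence, fixed on the base plate along the +y edge: 130 (jig's x) x 12 x 22 mm high, top 30 mm above the table; its inner face looks to the jig's -y. Origin: centre of its underside. Axes as the jig's.
- fence_short: Short fence, fixed on the base plate along the +x edge: 12 x 88 (jig's y) x 22 mm high, top 30 mm above the table; its inner face looks to the jig's -x. Origin: centre of its underside. Axes as the jig's.
- bowl: Bystander: brass bowl, 90 mm across, 45 mm high, origin under its middle.
- candlestick: Bystander: brass candlestick, 68 mm foot, 110 mm high, origin under its middle.
- bangle: Bystander: plain metal bangle lying flat, 72 mm across, 22 mm high, origin under its middle.
- mortar: Bystander: dark metal mortar, 76 mm across, 60 mm high, origin under its middle.

How it is judged:
By the outcome, as a careful person would: the job done as asked, in the order asked, and still so for the second after the job is handed in, while the arm keeps its last pose, push and grip.
It also fails if it takes over 72 s, if anything falls off the work surface, if the arm or the gripper's body presses on something with over 40 N, if the wrist force passes 120 N, or if a joint passes its speed limit or range.

## Working session

There is one attempt and no reset: what is moved stays moved. The work goes in short steps, Python scripts to look and compute and a tool call to move; the robot and the scene stay as the last step left them, time stands still between calls to the robot, and variables do not carry over. Pictures are saved under pics/ and viewed, about 8 in all and at most 12, crops included, and the job is handed in when it is done.

Besides the shell and the picture viewer there is one more tool, called as a command line: name --pt "numbers of a row" for each row, then --argument value for the rest. apply_moves: Moves the arm, as the interface text tells. Its arguments: {"type":"object","properties":{"increments":{"type":"array"}},"required":["increments"]}

```bash
mkdir -p pics; cat > h.py <<'E'
import numpy as np, cv2
from cell import status, imaging, env
def cam(n):
    c=imaging.read_camera(n); c['f']=240/np.tan(np.radians(c['fovy'])/2); c['R']=np.array(c['R']); c['t']=np.array(c['t']); return c
def ray(c,u,v,z):
    d=c['R'].T@np.array([(u-c['cx'])/c['f'],(v-c['cy'])/c['f'],1]); o=-c['R'].T@c['t']
    return o+d*(z-o[2])/d[2]
def proj(c,X):
    p=c['R']@np.array(X,float)+c['t']; return p[:2]/p[2]*c['f']+[c['cx'],c['cy']]
def save(c,n): cv2.imwrite('pics/'+n+'.png',c['pixels'][:,:,::-1])
E
python3 - <<'E'
from h import *
print(status.state())
for n in ['scene','side']:
    c=cam(n); save(c,n+'0'); print(n,c['fovy'],c['cx'],c['cy'],-c['R'].T@c['t'],c['R'].round(3).tolist())
E
```

```text
{'t': 0.0, 'joints': array([-1.41162340e+00,  4.91545889e-01,  1.55947756e+00,  2.96587613e-05,
        1.09167221e+00, -1.05578638e-01]), 'qvel': array([-0.00043102, -0.00069276, -0.0002133 ,  0.00070229,  0.00014036,
        0.00023155]), 'tau': array([ 3.71142247e-03, -6.12636638e+01, -2.58177102e+01,  6.93826843e-02,
        4.82260936e-02, -6.53404823e-05]), 'eef_pos': array([ 163.54293734, -602.94621445,  197.86056466]), 'tcp_rot': array([3.01217099, 1.569693  , 1.70611254]), 'ft_force': array([-0.22607454,  0.64446092, -0.58581766]), 'moment': array([-0.03287249, -0.02718644,  0.03672129]), 'opening': 0.9980759015557632}
scene 57.15063643275542 318.2069807409627 246.671197197219 [1145.36418854  -32.82370658  830.67919588] [[0.016, 1.0, 0.007], [0.797, -0.008, -0.604], [-0.603, 0.015, -0.797]]
side 49.8391303616232 316.89526530604286 242.2139914686765 [ 56.19672973 835.64213515 797.38492641] [[-0.84, -0.542, 0.024], [-0.349, 0.506, -0.789], [0.415, -0.671, -0.614]]
```

View pics/scene0.png

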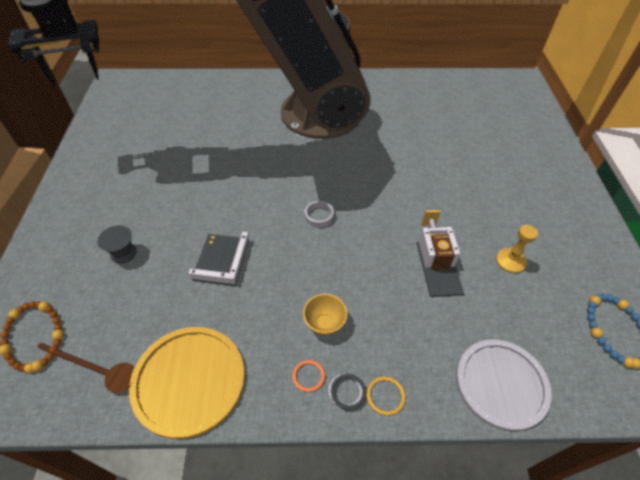

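View pics/side0.png

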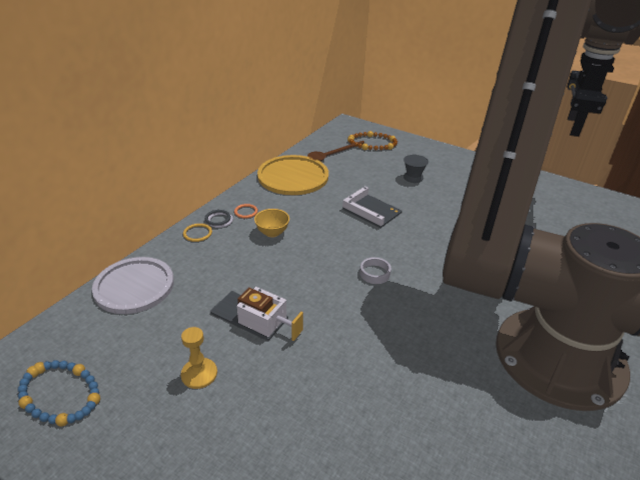

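```bash
python3 - <<'E'
import cv2,numpy as np
a=cv2.imread('pics/scene0.png');b=cv2.imread('pics/side0.png')
def z(i,x,y,w,h,s): return cv2.resize(i[y:y+h,x:x+w],(w*s,h*s),interpolation=cv2.INTER_CUBIC)
cv2.imwrite('pics/c1.png',np.hstack([z(a,185,225,80,66,5),z(a,408,200,80,100,5)[:0] if 0 else z(a,405,205,66,66,5)]))
top=np.hstack([z(a,183,224,75,66,5),z(a,405,204,75,100,5)[:330]])
cv2.imwrite('pics/c1.png',np.hstack([z(a,183,224,75,100,5),z(a,405,204,75,100,5)]))
cv2.imwrite('pics/c2.png',np.hstack([z(b,335,175,75,75,5),z(b,205,275,105,75,5)[:, :]])[:, :900][:, :])
im=cv2.imread('pics/c2.png');print(im.shape)
cv2.imwrite('pics/c2.png',np.hstack([z(b,338,180,70,70,4),z(b,205,278,110,70,4)]))
E
```

```text
(375, 900, 3)
```

View pics/c1.png

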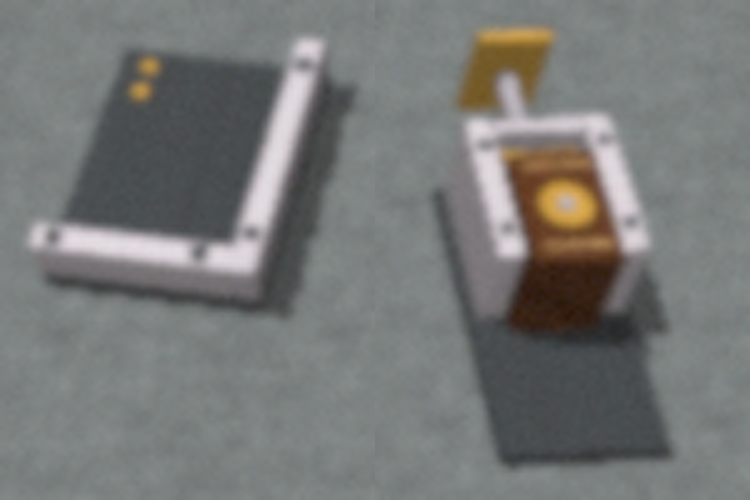

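View pics/c2.png

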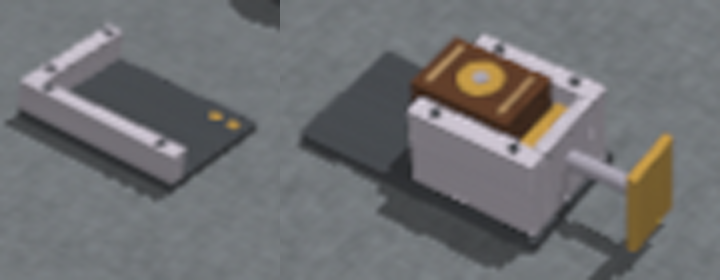

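```bash
cat > fit.py <<'E'
from h import *
from scipy.optimize import least_squares
cs={n:cam(n) for n in ('scene','side')}
J=[(65,50,30),(-65,50,30),(-65,38,30),(53,38,30),(65,-50,30),(53,-50,30),(-65,-50,8)]
N=[(-50,33.5,58),(-50,-33.5,58),(26,33.5,58),(26,-33.5,58),(98,37.5,8),(98,-37.5,8),(-100,-18,62),(-100,18,62)]
px={('J','scene'):[(262,272),(328,40),(295,40),(241,241),(30,250),(37,228),(128,50)],
('J','side'):[(20,82),(165,157),(187,149),(60,85),(108,24),(122,33),(257,127)],
('N','scene'):[(610,115),(466,118),(650,245),(497,257),(672,455),(505,463),(478,32),(553,30)],
('N','side'):[(540,165),(607,88),(410,103),(480,35),(302,142),(388,52),(672,135),(628,182)]}
off={('J','scene'):(183,224,5,0),('J','side'):(338,180,4,0),('N','scene'):(405,204,5,375),('N','side'):(205,278,4,280)}
for o,M in (('J',J),('N',N)):
    M=np.array(M,float); allm=[];allw=[]
    def fit(m,w):
        f=lambda p:(np.c_[np.cos(p[2])*m[:,0]-np.sin(p[2])*m[:,1]+p[0],np.sin(p[2])*m[:,0]+np.cos(p[2])*m[:,1]+p[1]]-w).ravel()
        s=least_squares(f,[*w.mean(0),0],x_scale=[100,100,.1]); return s.x,s.fun.reshape(-1,2)
    for n in cs:
        x0,y0,s,dx=off[o,n]
        w=np.array([ray(cs[n],x0+(u-dx+.5)/s-.5,y0+(v+.5)/s-.5,m[2])[:2] for (u,v),m in zip(px[o,n],M)])
        p,r=fit(M,w); print(o,n,p.round(3),'\n',r.round(1).tolist()); allm.append(M);allw.append(w)
    p,r=fit(np.vstack(allm),np.vstack(allw)); print(o,'joint',p.round(3))
E
python3 fit.py
```

```text
J scene [ 5.51535e+02 -2.40711e+02 -1.35000e-01] 
 [[0.3, -1.1], [0.3, -1.7], [-1.2, 1.8], [3.0, -0.7], [-0.7, 1.6], [-1.1, 2.0], [-0.5, -1.8]]
J side [ 5.46404e+02 -2.37733e+02 -1.67000e-01] 
 [[0.3, -0.4], [-6.1, -1.0], [-0.4, 3.4], [10.6, 2.1], [-3.2, 1.1], [-1.1, -1.8], [-0.0, -3.4]]
J joint [ 5.48969e+02 -2.39224e+02 -1.51000e-01]
N scene [5.57960e+02 2.55717e+02 4.30000e-02] 
 [[0.3, -0.2], [2.0, -0.9], [2.5, 0.2], [-0.4, 1.3], [-2.1, 0.5], [-2.1, -1.1], [0.2, -0.2], [-0.4, 0.4]]
N side [5.53351e+02 2.57769e+02 5.90000e-02] 
 [[1.0, 3.7], [0.9, -1.2], [-2.8, 5.8], [-1.0, -1.8], [5.2, -2.9], [2.3, 0.2], [-1.8, -0.9], [-3.8, -2.9]]
N joint [5.55656e+02 2.56742e+02 5.10000e-02]
```

```bash
cat >> h.py <<'E'
from scipy.spatial.transform import Rotation as Ro
def tool(): 
    s=status.state(); return np.array(s['eef_pos']),Ro.from_euler('xyz',s['tcp_rot']).as_matrix(),s
NEST=(557.,256.,.045); JIG=(550.5,-240.5,-.137)
def tow(F,x,y): c,s=np.cos(F[2]),np.sin(F[2]); return np.array([F[0]+c*x-s*y,F[1]+s*x+c*y])
def toF(F,X): c,s=np.cos(F[2]),np.sin(F[2]); d=np.array(X[:2])-F[:2]; return np.array([c*d[0]+s*d[1],-s*d[0]+c*d[1]])
def go(X):
    p,R,s=tool(); d=R.T@(np.array(X)-p); print('from',p.round(1),'to',np.round(X,1),'tool shift',d.round(1)); return d
E
python3 - <<'E'
from h import *
p,R,s=tool(); print(R.round(3))
c=cam('scene'); print('candle foot',ray(c,513,262,0),'candle top',ray(c,528,233,110),'bowl',ray(c,325,325,10),'bangle',ray(c,320,216,10),'mortar',ray(c,120,248,30))
print('behind plate',tow(NEST,-125,0),'corner',tow(JIG,53,38),'seat',tow(JIG,23,18))
E
```

```text
[[-0.     0.965  0.262]
 [ 0.001  0.262 -0.965]
 [-1.     0.    -0.001]]
candle foot [565.80524219 432.49700714   0.        ] candle top [568.35019054 423.82608673 110.        ] bowl [726.70191139  -6.59786888  10.        ] bangle [429.49436432 -11.54388623  10.        ] mortar [ 538.59552661 -466.78950421   30.        ]
behind plate [432.12654114 250.37689825] corner [ 608.193129   -210.09436127] seat [ 575.74278706 -225.80980935]
```

apply_moves --pt "1 0 20 -13 0" --pt "1 0 40 -26 0" --pt "1 0 40 -26 0" --pt "1 0 40 -26 0" --pt "1 0 40 -26 0" --pt "1 0 40 -26 0" --pt "1 0 40 -26 0" --pt "1 0 40 -26 0" --pt "1 0 40 -26 0" --pt "1 0 20 -13 0"

```text
t: 1.25
eef_pos: [451.5, -280.5, 198.5]
tcp_rot: [1.66, 1.57, 0.356]
ft_force: [0.3, -1.1, -0.2]
opening: 0.215
```

```bash
python3 - <<'E'
from h import *
import pickle
c=cam('wrist'); save(c,'w1'); pickle.dump(c,open('w1.pkl','wb')); print(c['fovy'],proj(c,[*tow(JIG,53,38),8]),proj(c,[*tow(JIG,-65,-50),8]),-c['R'].T@c['t'])
E
```

```text
62.31453109975238 [289.57390339  17.18445211] [328.98863299 184.73654575] [ 519.07897709 -262.6364644   384.78309369]
```

apply_moves --pt "1 0 5 -22 0" --pt "1 0 10 -45 0" --pt "1 0 10 -45 0" --pt "1 0 10 -45 0" --pt "1 0 10 -45 0" --pt "1 0 10 -45 0" --pt "1 0 10 -45 0" --pt "1 0 10 -45 0" --pt "1 0 10 -45 0" --pt "1 0 10 -45 0"

```text
t: 2.3
eef_pos: [429.4, 155.5, 198.6]
tcp_rot: [1.204, 1.57, -0.102]
ft_force: [1.0, -0.6, -0.2]
opening: 0.002
```

apply_moves --pt "1 0 10 -45 0" --pt "1 0 5 -30 0" --pt "1 0 0 0 6" --pt "1 0 0 0 6.6" --pt "1 0 0 0 0" --pt "1 0 0 0 0"

```text
t: 2.9
eef_pos: [424.6, 229.9, 198.4]
tcp_rot: [-0.001, 1.571, -1.524]
ft_force: [0.3, 0.2, -0.1]
opening: 0.003
```

```bash
python3 - <<'E'
from h import *
p,R,s=tool(); print(p,R.round(3).tolist(),s['joints'].round(2)); 
c=cam('wrist'); save(c,'w2'); a=cv2.imread('pics/w1.png')
print([proj(c,[*tow(NEST,x,y),z]).round(0).tolist() for x,y,z in [(-100,-18,62),(-100,18,62),(-50,-33.5,58),(-50,33.5,58),(26,33.5,58)]])
cv2.imwrite('pics/w12.png',cv2.resize(np.hstack([a,c['pixels'][:,:,::-1]]),(800,300)))
E
```

```text
[424.63379963 229.91883215 198.39787973] [[0.0, 0.999, 0.048], [-0.0, 0.048, -0.999], [-1.0, -0.0, 0.0]] [ 0.36  0.29  1.9  -0.    0.96  1.88]
[[318.0, 184.0], [274.0, 184.0], [338.0, 120.0], [253.0, 120.0], [249.0, 12.0]]
```

View pics/w12.png

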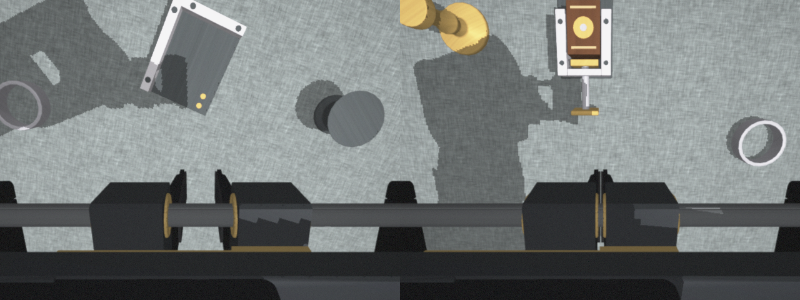

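apply_moves --pt "1 15 8.5 -20 0" --pt "1 30 0 0 0" --pt "1 40 0 0 0" --pt "1 40 0 0 0" --pt "1 25 0 0 0" --pt "1 8 0 0 0" --pt "1 0 0 0 0" --pt "1 0 5 0 0" --pt "1 0 5 0 0" --pt "1 0 0 0 0"

```text
t: 3.95
eef_pos: [443.6, 251.2, 41.5]
tcp_rot: [1.877, 1.568, 0.351]
ft_force: [0.8, -0.4, 0.5]
opening: 0.005
```

apply_moves --pt "1 0 5 0 0" --pt "1 0 5 0 0" --pt "1 0 5 0 0" --pt "1 0 5 0 0" --pt "1 0 5 0 0" --pt "1 0 5 0 0" --pt "1 0 0 0 0"

```text
t: 4.65
eef_pos: [471.9, 252.2, 40.4]
tcp_rot: [-1.336, 1.569, -2.862]
ft_force: [-5.8, 0.6, 5.3]
opening: 0.004
```

apply_moves --pt "1 0 4 0 0" --pt "1 0 4 0 0" --pt "1 0 3 0 0" --pt "1 0 0 0 0"

```text
t: 5.05
eef_pos: [482.4, 252.7, 40.4]
tcp_rot: [-1.373, 1.568, -2.899]
ft_force: [-7.4, 1.2, 5.7]
opening: 0.008
```

apply_moves --pt "1 0 2 0 0" --pt "1 0 2 0 0" --pt "1 0 0 0 0"

```text
t: 5.35
eef_pos: [485.2, 252.8, 40.3]
tcp_rot: [-1.379, 1.566, -2.905]
ft_force: [-11.9, 1.7, 8.9]
opening: 0.005
```

apply_moves --pt "1 0 1 0 0" --pt "1 0 1 0 0" --pt "1 0 0 0 0"

```text
t: 5.65
eef_pos: [485.3, 252.7, 40.2]
tcp_rot: [-1.379, 1.562, -2.905]
ft_force: [-19.7, 1.9, 13.0]
opening: 0.004
```

apply_moves --pt "1 0 -10 0 0" --pt "1 0 -25 0 0" --pt "1 0 -25 0 0" --pt "1 -10 0 0 0" --pt "1 -35 0 0 0" --pt "0 -40 0 0 0" --pt "0 -40 0 0 0" --pt "0 -25 0 0 0" --pt "0 -8 20 0 0" --pt "0 0 30 0 0"

```text
t: 6.65
eef_pos: [480.6, 253.0, 201.4]
tcp_rot: [1.862, 1.566, 0.337]
ft_force: [0.7, -0.2, -0.5]
opening: 0.367
```

apply_moves --pt "0 0 25 0 0" --pt "0 0 0 0 0" --pt "0 0 0 0 0" --pt "0 0 0 0 0"

```text
t: 7.05
eef_pos: [503.6, 253.7, 198.6]
tcp_rot: [-0.975, 1.571, -2.501]
ft_force: [0.0, -0.6, -0.8]
opening: 0.702
```

```bash
python3 - <<'E'
from h import *
p,R,s=tool(); print(p,R.round(3).tolist(),s['opening'],toF(NEST,p))
c=cam('wrist'); save(c,'w3')
for n,x,y,z in [('rear',-50,-33.5,58),('',-50,33.5,58),('front',26,33.5,58),('',26,-33.5,58),('blk',10,0,63),('blkctr',40,0,63),('blk',70,20,63),('blk',70,-20,63)]: print(n,proj(c,[*tow(NEST,x,y),z]).round(1))
E
```

```text
[503.61395541 253.65187379 198.55092013] [[-0.0, 0.999, 0.045], [-0.0, 0.045, -0.999], [-1.0, -0.0, 0.0]] 0.7015752356316172 [-53.43763036   0.05581215]
rear [360.5 219.3]
 [280.6 219.2]
front [278.2 125. ]
 [362.9 125. ]
blk [320.5 145.9]
blkctr [320.5 105.9]
blk [293.9  63.8]
blk [347.2  63.8]
```

View pics/w3.png

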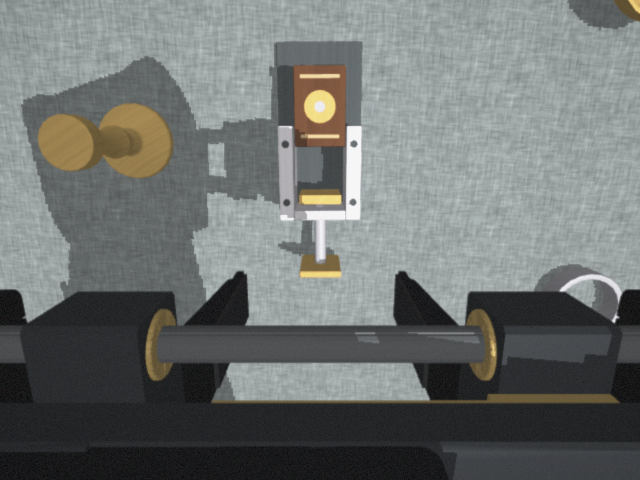

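apply_moves --pt "0 0 20 0 0" --pt "0 0 40 0 0" --pt "0 0 30 0 0" --pt "0 10 7.5 0 0" --pt "0 30 0 0 0" --pt "0 40 0 0 0" --pt "0 40 0 0 0" --pt "0 22 0 0 0" --pt "0 10.5 0 0 0" --pt "0 0 0 0 0"

```text
t: 8.1
eef_pos: [600.4, 258.0, 44.9]
tcp_rot: [-1.278, 1.569, -2.803]
ft_force: [-0.7, -0.1, 0.7]
opening: 1.001
```

apply_moves --pt "1 0 0 0 0" --pt "1 0 0 0 0" --pt "1 0 0 0 0" --pt "1 0 0 0 0" --pt "1 0 0 0 0" --pt "1 0 0 0 0" --pt "1 0 0 0 0" --pt "1 0 0 0 0" --pt "1 0 0 0 0" --pt "1 0 0 0 0"

```text
t: 9.1
eef_pos: [601.5, 258.2, 45.9]
tcp_rot: [1.551, 1.571, 0.025]
ft_force: [-0.5, 1.7, 0.7]
opening: 0.407
```

apply_moves --pt "1 -10 0 0 0" --pt "1 -25 0 0 0" --pt "1 -35 0 0 0" --pt "1 -35 0 0 0" --pt "1 -25 0 0 0" --pt "1 -10 0 0 0" --pt "1 0 -2 20 0" --pt "1 0 -5 40 0" --pt "1 0 -5 40 0" --pt "1 0 -5 40 0"

```text
t: 10.1
eef_pos: [589.6, 115.2, 184.4]
tcp_rot: [-1.399, 1.568, -2.925]
ft_force: [1.8, -0.7, -1.4]
opening: 0.409
```

apply_moves --pt "1 0 -5 40 0" --pt "1 0 -5 40 0" --pt "1 0 -5 40 0" --pt "1 0 -5 40 0" --pt "1 0 -5 40 0" --pt "1 0 -5 40 0" --pt "1 0 -5 40 0" --pt "1 0 -5 40 3" --pt "1 0 -5 40 4" --pt "1 0 -2 30 3.4"

```text
t: 11.1
eef_pos: [553.8, -276.4, 184.3]
tcp_rot: [-1.817, 1.568, 2.755]
ft_force: [0.7, 0.6, -0.2]
opening: 0.404
```

apply_moves --pt "1 0 0 0 0" --pt "1 0 0 0 0" --pt "1 0 0 0 0"

```text
t: 11.4
eef_pos: [555.1, -273.0, 185.2]
tcp_rot: [-2.009, 1.569, 2.567]
ft_force: [-0.3, 0.8, -2.0]
opening: 0.405
```

```bash
python3 - <<'E'
from h import *
p,R,s=tool(); print(p,R.round(3).tolist(),s['opening'],toF(JIG,p),s['ft_force'])
c=cam('wrist'); save(c,'w4')
for n,x,y,z in [('corner',53,38,8),('corner top',53,38,30),('outer',65,50,30),('long end',-65,50,30),('',-65,38,30),('short end',65,-50,30),('',53,-50,30),('plate',-65,-50,8)]: print(n,proj(c,[*tow(JIG,x,y),z]).round(1))
E
```

```text
[ 555.09722232 -273.0424879   185.22012904] [[-0.001, 0.991, -0.135], [0.001, -0.135, -0.991], [-1.0, -0.001, -0.001]] 0.40460564253403486 [  8.99853467 -31.60971917] [-0.28451616  0.8007793  -2.04486672]
corner [243.7 166.7]
corner top [238.8 168.6]
outer [223.8 154.1]
long end [232.2 297.9]
 [245.2 297.9]
short end [342.6 154.3]
 [342.4 168.7]
plate [339.4 289.3]
```

View pics/w4.png

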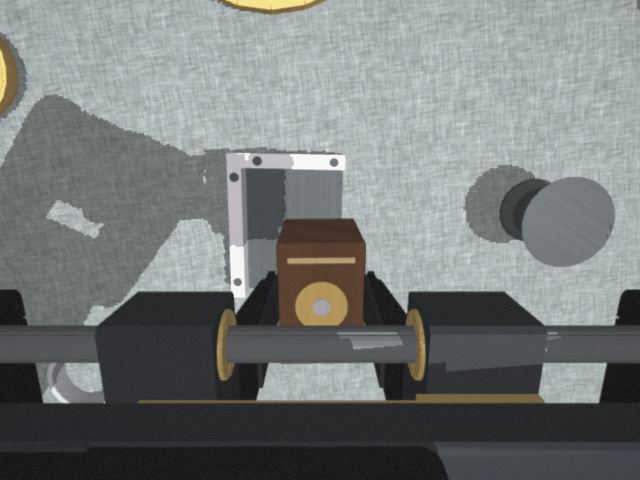

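```bash
python3 - <<'E'
from h import *
c=cam('wrist'); im=c['pixels'].astype(int); m=(im.min(2)>185)
m=cv2.morphologyEx(m.astype(np.uint8),cv2.MORPH_OPEN,np.ones((3,3)))
sub=np.zeros_like(m); sub[145:305,215:355]=m[145:305,215:355]
L=[(np.where(sub[v])[0][0]-.5,v) for v in range(185,290) if sub[v].any()]
T=[(u,np.where(sub[:,u])[0][0]-.5) for u in range(240,335) if sub[:,u].any()]
Rr=[(np.where(sub[v])[0][-1]+.5,v) for v in range(158,166)]
def line(P):
    W=np.array([ray(c,u,v,30)[:2] for u,v in P],np.float32); return cv2.fitLine(W,cv2.DIST_HUBER,0,.01,.01).ravel(),W
(l,WL),(t,WT)=line(L),line(T)
print('L yaw',np.degrees(np.arctan2(l[1],l[0])),'T yaw',np.degrees(np.arctan2(t[1],t[0])),JIG[2]*57.3)
A=np.c_[l[:2],-t[:2]]; k=np.linalg.solve(A,t[2:]-l[2:]); O=l[2:]+k[0]*l[:2]; print('outer corner',O,'pred',tow(JIG,65,50),len(L),len(T))
print('right end y in jig', [toF(JIG,ray(c,u,v,30)).round(1).tolist() for u,v in Rr[::3]])
print('L in jig',[toF(JIG,w).round(1).tolist() for w in WL[::20]],'T',[toF(JIG,w).round(1).tolist() for w in WT[::20]])
# medallion
y=(im[:,:,0]>170)&(im[:,:,2]<130)&(im[:,:,0]-im[:,:,2]>70); y[:275]=0;y[:,:280]=0;y[:,365:]=0;y[330:]=0
v,u=np.where(y); print('med',u.min(),u.max(),v.min(),v.max())
p,R,s=tool(); print(p)
E
```

```text
L yaw -10.672154 T yaw 81.89993 -7.8501
outer corner [ 621.47046 -204.49814] pred [ 621.71955314 -199.84566136] 77 86
right end y in jig [[62.3, -52.3], [59.8, -52.3], [57.3, -52.3]]
L in jig [[39.3, 47.8], [22.0, 47.9], [-21.6, 50.3], [-40.5, 50.5]] T [[66.6, 36.6], [65.0, 12.2], [65.9, -4.6], [65.1, -21.5], [65.1, -38.3]]
med 296 346 283 324
[ 555.56419566 -272.75905917  185.69124405]
```

```bash
cat > holes.py <<'E'
from h import *
import pickle
def holes(c,x0,y0,x1,y1,k=4):
    g=cv2.cvtColor(c['pixels'],cv2.COLOR_RGB2GRAY)[y0:y1,x0:x1]; g=cv2.resize(g,None,fx=k,fy=k,interpolation=cv2.INTER_CUBIC)
    th=cv2.adaptiveThreshold(g,255,cv2.ADAPTIVE_THRESH_MEAN_C,cv2.THRESH_BINARY_INV,61,30)
    n,_,st,ce=cv2.connectedComponentsWithStats(th); out=[]
    for i in range(1,n):
        w,h,a=st[i,2],st[i,3],st[i,4]
        if 12<w<50 and 12<h<50 and a>.6*w*h: 
            u,v=(ce[i]+.5)/k-.5+[x0,y0]; X=ray(c,u,v,30)[:2]; out.append(X); print((round(u,1),round(v,1)),X.round(1),'jig',toF(JIG,X).round(1))
    return out
if __name__=='__main__':
    c=pickle.load(open('w1.pkl','rb')); print('w1'); holes(c,200,0,420,200)
    c=cam('wrist'); pickle.dump(c,open('w5.pkl','wb')); print('w5'); holes(c,210,140,360,305)
    print(tool()[0])
E
python3 holes.py
```

```text
w1
(np.float64(308.5), np.float64(8.8)) [ 612.9 -226.3] jig [59.8 22.6]
(np.float64(278.7), np.float64(15.2)) [ 602.1 -204.4] jig [46.1 42.8]
(np.float64(381.1), np.float64(44.9)) [ 602.9 -290.5] jig [ 58.7 -42.4]
(np.float64(236.1), np.float64(127.1)) [ 508.1 -189.7] jig [-48.9  44.5]
w5
(np.float64(257.1), np.float64(161.0)) [ 612.8 -226.3] jig [59.8 22.6]
(np.float64(333.9), np.float64(162.6)) [ 602.8 -290.6] jig [ 58.6 -42.5]
(np.float64(248.7), np.float64(171.0)) [ 605.5 -217.7] jig [51.4 30.1]
(np.float64(234.1), np.float64(177.3)) [ 602.  -204.4] jig [46.1 42.8]
(np.float64(270.5), np.float64(273.8)) [ 511.8 -220.8] jig [-41.   14.3]
(np.float64(237.7), np.float64(282.0)) [ 508.  -189.8] jig [-49.   44.5]
[ 555.67590377 -272.77472908  185.82820805]
```

apply_moves --pt "1 0 0 0 1.1" --pt "1 0 2 -9 0" --pt "1 0 4 -20 0" --pt "1 10 2.3 -9.7 0" --pt "1 30 0 0 0" --pt "1 40 0 0 0" --pt "1 30 0 0 0" --pt "1 15 0 0 0" --pt "1 7 0 0 0" --pt "1 0 0 0 0"

```text
t: 12.55
eef_pos: [569.6, -236.3, 52.9]
tcp_rot: [-1.844, 1.569, 2.713]
ft_force: [-0.7, 0.0, -0.1]
opening: 0.404
```

```bash
sed -i 's/^NEST=.*/NEST=(557.,256.,.045); JIG=(550.86,-240.98,-.1545)/' h.py; python3 - <<'E'
from holes import *
import pickle
p,R,s=tool(); print(p,R.round(4).tolist(),s['opening'],'jig',toF(JIG,p),'yaw',np.arctan2(R[1,1],R[0,1]),s['ft_force'])
c=cam('wrist'); save(c,'w6'); z=63+p[2]-45.9
h=proj(c,[*tow(JIG,*(toF(JIG,p)-[5,0])),z]); print('pred med',h)
b=pickle.load(open('w5.pkl','rb'))['pixels']
for n,im in(('w5',b),('w6',c['pixels'])):
    hsv=cv2.cvtColor(im,cv2.COLOR_RGB2HSV)[225:328,270:375]; m=cv2.inRange(hsv,(15,90,120),(35,255,255)); 
    k,_,st,ce=cv2.connectedComponentsWithStats(m); print(n,[(st[i].tolist(),(ce[i]+[270,225]).round(1)) for i in range(1,k) if st[i,4]>60])
E
```

```text
[ 569.58336088 -236.31560502   52.9451172 ] [[-0.0014, 0.9879, -0.1548], [0.0006, -0.1548, -0.9879], [-1.0, -0.0014, -0.0004]] 0.4039797275317402 jig [17.78255395  7.49009999] yaw -0.15542657724522302 [-0.73988612  0.03662191 -0.08703902]
pred med [319.92121027 305.99172743]
w5 [([17, 32, 69, 7, 263], array([322.5, 260.5])), ([25, 57, 53, 44, 1694], array([321. , 304.3]))]
w6 [([17, 32, 69, 7, 244], array([323.3, 260.4])), ([25, 57, 53, 44, 1689], array([320.9, 304.3]))]
```

apply_moves --pt "1 3 0 0 0" --pt "1 2 0 0 0" --pt "1 1 0 0 0" --pt "1 0 0 0 0" --pt "1 0 0 0 0"

```text
t: 13.1
eef_pos: [569.9, -236.9, 48.1]
tcp_rot: [1.02, 1.57, -0.707]
ft_force: [-0.2, -0.3, -0.8]
opening: 0.404
```

apply_moves --pt "1 1 0 0 0" --pt "1 0.5 0 0 0" --pt "1 0 0 0 0" --pt "1 0 0 0 0"

```text
t: 13.5
eef_pos: [569.8, -236.8, 46.4]
tcp_rot: [-0.516, 1.571, -2.242]
ft_force: [0.5, 0.5, -1.9]
opening: 0.406
```

apply_moves --pt "1 0.6 0 0 0" --pt "1 0.4 0 0 0" --pt "1 0 0 0 0" --pt "1 0 0 0 0"

```text
t: 13.9
eef_pos: [570.0, -236.8, 45.7]
tcp_rot: [1.247, 1.57, -0.48]
ft_force: [0.7, 0.7, 5.0]
opening: 0.406
```

apply_moves --pt "1 0.5 0 0 0" --pt "1 0.5 0 0 0" --pt "1 0 0 0 0" --pt "1 0 0 0 0"

```text
t: 14.3
eef_pos: [570.1, -236.7, 45.6]
tcp_rot: [1.303, 1.57, -0.424]
ft_force: [-2.0, 3.8, 13.1]
opening: 0.407
```

apply_moves --pt "1 -0.5 0 -2 0" --pt "1 0 0 -3 0" --pt "1 0 0 -3 0" --pt "1 0 0 -1.5 0" --pt "1 0 2 0 0" --pt "1 0 3 0 0" --pt "1 0 2.5 0 0" --pt "1 0 0 0 0" --pt "1 0 0 0 0"

```text
t: 15.2
eef_pos: [578.7, -228.6, 45.6]
tcp_rot: [0.773, 1.57, -0.953]
ft_force: [-2.1, 0.6, 9.9]
opening: 0.406
```

apply_moves --pt "1 0 0 -1 0" --pt "1 0 0 -0.5 0" --pt "1 0 0 0 0" --pt "1 0 0 0 0"

```text
t: 15.6
eef_pos: [579.2, -227.7, 45.6]
tcp_rot: [0.844, 1.569, -0.883]
ft_force: [-1.2, -1.3, 8.0]
opening: 0.407
```

```bash
cat > st.py <<'E'
from h import *
p,R,s=tool(); f=np.array(s['ft_force']); m=np.array(s['moment'])
print('jig',toF(JIG,p).round(2),p[2].round(2),'yaw',np.arctan2(R[1,1],R[0,1]).round(4),'tilt',(R[:2,0]).round(4),'F jig',toF((0,0,JIG[2]),f).round(1),f[2].round(1),'M',m.round(3),'Mz',m[2].round(3),s['opening'])
E
python3 st.py
```

```text
jig [26.   17.52] 45.56 yaw -0.1556 tilt [ 0.0011 -0.0013] F jig [-1.  -1.4] 8.0 M [-0.533  0.388 -0.053] Mz -0.053 0.40651298506809436
```

apply_moves --pt "1 0 0 -0.5 0" --pt "1 0 0 -0.5 0" --pt "1 0 0 0 0" --pt "1 0 0 0 0"

```text
t: 16.0
eef_pos: [579.4, -227.3, 45.5]
tcp_rot: [0.702, 1.568, -1.024]
ft_force: [-1.5, -6.5, 6.9]
opening: 0.406
```

```bash
python3 st.py
```

```text
jig [26.1  17.95] 45.51 yaw -0.1556 tilt [ 0.0012 -0.002 ] F jig [-0.5 -6.7] 6.9 M [-1.311  0.395 -0.087] Mz -0.087 0.4063083524797835
```

apply_moves --pt "1 0 0 -0.5 0" --pt "1 0 0 -0.5 0" --pt "1 0 0 0 0" --pt "1 0 0 0 0"

```text
t: 16.4
eef_pos: [579.5, -227.1, 45.5]
tcp_rot: [0.552, 1.567, -1.174]
ft_force: [-3.3, -10.2, 5.0]
opening: 0.408
```

```bash
python3 st.py
```

```text
jig [26.11 18.13] 45.51 yaw -0.1556 tilt [ 0.0013 -0.0031] F jig [ -1.6 -10.6] 5.0 M [-2.301  0.693 -0.087] Mz -0.087 0.4076036217333937
```

apply_moves --pt "1 0 0.7 0 0" --pt "1 0 0.7 0 0" --pt "1 0 0 0 0" --pt "1 0 0 0 0"

```text
t: 16.8
eef_pos: [580.1, -227.2, 45.6]
tcp_rot: [0.065, 1.568, -1.662]
ft_force: [-7.9, -9.3, 9.4]
opening: 0.406
```

```bash
python3 st.py
```

```text
jig [26.78 18.15] 45.62 yaw -0.1555 tilt [-0.0002 -0.0026] F jig [ -6.4 -10.4] 9.4 M [-2.298  1.531 -0.105] Mz -0.105 0.40590922243861854
```

apply_moves --pt "1 0 0.5 0 0" --pt "1 0 0.5 0 0" --pt "1 0 0 0 0" --pt "1 0 0 0 0"

```text
t: 17.2
eef_pos: [580.9, -227.3, 45.8]
tcp_rot: [-0.119, 1.568, -1.845]
ft_force: [-9.2, -9.6, 10.5]
opening: 0.406
```

```bash
python3 st.py
```

```text
jig [27.54 18.16] 45.77 yaw -0.1554 tilt [-0.0007 -0.0025] F jig [ -7.6 -10.9] 10.5 M [-2.236  1.809 -0.082] Mz -0.082 0.4064761742388572
```

apply_moves --pt "1 -0.3 0.5 0 0" --pt "1 0 0.5 0 0" --pt "1 0 0 0 0" --pt "1 0 0 0 0"

```text
t: 17.6
eef_pos: [581.7, -227.4, 46.0]
tcp_rot: [-0.225, 1.568, -1.951]
ft_force: [-10.0, -9.7, 10.2]
opening: 0.407
```

```bash
python3 st.py
```

```text
jig [28.43 18.19] 46.0 yaw -0.1554 tilt [-0.001  -0.0024] F jig [ -8.4 -11.1] 10.2 M [-2.231  1.892 -0.039] Mz -0.039 0.4068144132439079
```

apply_moves --pt "1 0 0.5 0 0" --pt "1 0 0.5 0 0" --pt "1 0 0 0 0" --pt "1 0 0 0 0"

```text
t: 18.0
eef_pos: [582.4, -227.5, 46.1]
tcp_rot: [-0.498, 1.568, -2.224]
ft_force: [-11.5, -9.2, 14.0]
opening: 0.407
```

```bash
python3 st.py; python3 - <<'E'
from h import *
for n,(x,y,w,h) in dict(scene=(190,190,75,100),side=(330,140,80,100)).items():
    c=cam(n); cv2.imwrite(f'pics/{n}_z.png',cv2.resize(c['pixels'][y:y+h,x:x+w,::-1],(w*5,h*5),interpolation=cv2.INTER_CUBIC))
cv2.imwrite('pics/z1.png',np.hstack([cv2.imread('pics/scene_z.png'),cv2.imread('pics/side_z.png')]))
E
```

```text
jig [29.07 18.17] 46.08 yaw -0.1553 tilt [-0.0017 -0.0022] F jig [ -9.9 -10.9] 14.0 M [-2.194  2.318 -0.116] Mz -0.116 0.40736802101311526
```

View pics/z1.png

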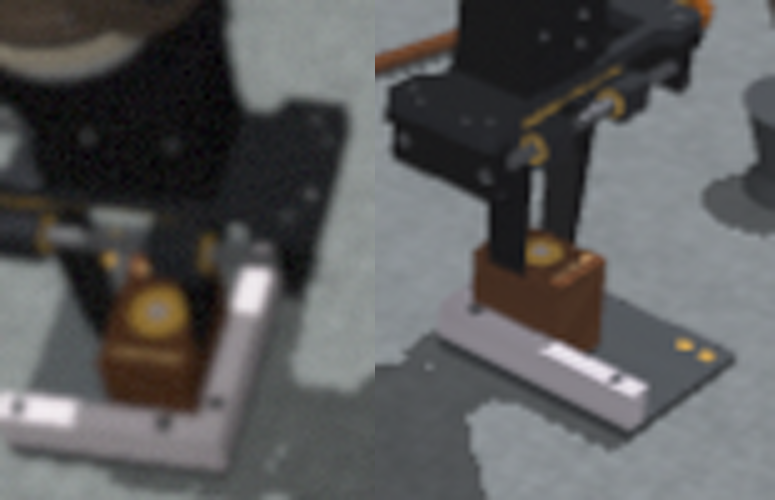

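```bash
python3 - <<'E'
from h import *
p,R,s=tool(); c=cam('wrist'); save(c,'w7')
for n,im in(('w6',cv2.imread('pics/w6.png')),('w7',cv2.imread('pics/w7.png'))):
    hsv=cv2.cvtColor(im,cv2.COLOR_BGR2HSV)[225:328,270:375]; m=cv2.inRange(hsv,(15,90,120),(35,255,255)); 
    k,_,st,ce=cv2.connectedComponentsWithStats(m); print(n,[(st[i].tolist(),(ce[i]+[270,225]).round(2)) for i in range(1,k) if st[i,4]>60])
    print([im[v,310:330].mean(0).astype(int).tolist() for v in range(205,256,2)])
print('front top edge pred v',proj(c,[*tow(JIG,53,18),63]),'stripe ray x', [toF(JIG,ray(c,321,v,63)).round(2).tolist() for v in (246,250,260.4)])
cv2.imwrite('pics/w67.png',np.hstack([cv2.resize(cv2.imread(f'pics/{n}.png')[160:330,255:388],(399,510),interpolation=cv2.INTER_CUBIC) for n in('w6','w7')]))
E
```

```text
w6 [([17, 32, 69, 7, 244], array([323.26, 260.45])), ([25, 57, 53, 44, 1689], array([320.93, 304.31]))]
[[135, 132, 132], [78, 77, 72], [76, 75, 71], [76, 75, 71], [77, 75, 72], [76, 74, 70], [75, 75, 72], [45, 54, 69], [38, 49, 68], [37, 48, 65], [37, 46, 63], [36, 47, 63], [38, 49, 66], [39, 50, 68], [39, 51, 70], [39, 51, 69], [39, 50, 68], [40, 50, 68], [38, 49, 67], [43, 57, 79], [47, 62, 86], [48, 62, 86], [48, 62, 87], [48, 62, 87], [46, 61, 86], [48, 62, 86]]
w7 [([17, 33, 69, 6, 225], array([320.36, 260.8 ])), ([25, 57, 53, 44, 1683], array([320.93, 304.54]))]
[[143, 140, 141], [190, 185, 187], [191, 185, 188], [171, 166, 168], [158, 153, 154], [152, 148, 148], [149, 145, 146], [149, 146, 146], [154, 150, 151], [164, 160, 162], [183, 179, 181], [187, 182, 185], [93, 94, 103], [38, 49, 66], [40, 51, 69], [40, 50, 69], [39, 50, 68], [37, 47, 65], [38, 48, 66], [44, 57, 79], [47, 62, 86], [48, 63, 87], [47, 62, 87], [48, 62, 87], [47, 62, 87], [47, 62, 87]]
front top edge pred v [320.34348836 245.23807429] stripe ray x [[52.65, 17.71], [50.81, 17.71], [45.98, 17.71]]
```

View pics/w67.png

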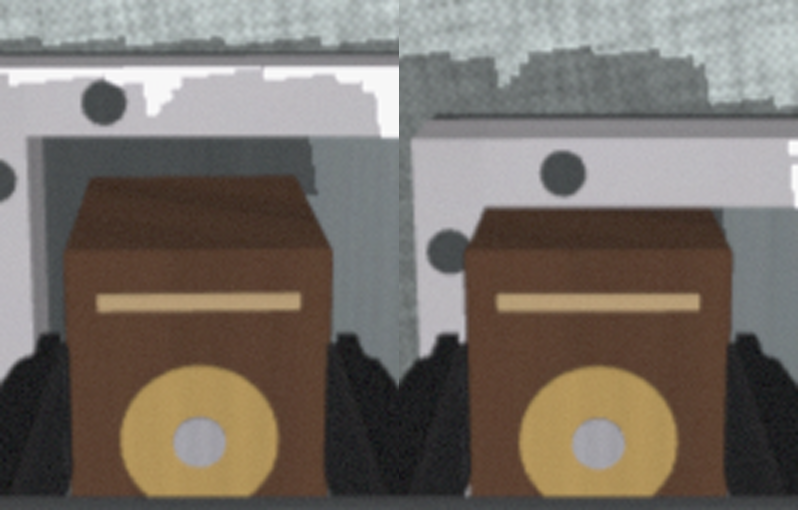

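```bash
cat > edge.py <<'E'
from h import *
def edges(im,a,b,u0=300,u1=342):  # gradient peak rows, subpixel
    g=cv2.GaussianBlur(im,(1,1),0)[:,u0:u1].astype(float).sum(2).mean(1); d=np.abs(np.diff(g))
    i=a+np.argmax(d[a:b]); w=d[i-2:i+3]; return (w*np.arange(i-2,i+3)).sum()/w.sum()+.5
if __name__=='__main__':
    p,R,s=tool(); c=cam('wrist'); im=c['pixels']; save(c,'w8')
    et,ef,eo=edges(im,238,250),edges(im,224,235),edges(im,200,210)
    X=lambda r,z:toF(JIG,ray(c,321,r,z))[0].round(2)
    print('now rows',et,ef,'top front@%.1f'%(p[2]+17.1),X(et,63),'fence inner top',X(ef,30))
    p6=np.array([569.583,-236.316,52.945]); im=cv2.imread('pics/w6.png'); c6=dict(c); dp=p-p6; c6['t']=c['t']+c['R']@dp
    et,eb,ef=edges(im,238,250),edges(im,215,224),edges(im,203,210); X=lambda r,z:toF(JIG,ray(c6,321,r,z))[0].round(2)
    print('w6 rows',et,eb,ef,'top',X(et,70),'bottom',X(eb,15),'fence',X(ef,30),'tcp x',toF(JIG,p6)[0])
E
python3 edge.py; python3 st.py
```

```text
now rows 242.6643835616438 228.65853801856855 top front@63.2 54.18 fence inner top 52.92
w6 rows 242.6908690869087 218.3675564681725 205.06072333239516 top 42.88 bottom 42.63 fence 52.89 tcp x 17.782258157311375
jig [29.08 18.18] 46.09 yaw -0.1554 tilt [-0.0017 -0.0022] F jig [-10. -12.] 13.5 M [-2.211  2.288 -0.157] Mz -0.157 0.4093662821004045
```

apply_moves --pt "1 0 -2 1 0" --pt "1 0 -2 1 0" --pt "1 0 -1 1 0" --pt "1 0 0 0 0" --pt "1 0 0 0 0"

```text
t: 18.7
eef_pos: [578.8, -228.1, 45.7]
tcp_rot: [1.312, 1.569, -0.415]
ft_force: [0.9, -0.8, 6.4]
opening: 0.405
```

```bash
python3 st.py; python3 edge.py|head -1
```

```text
jig [25.65 17.04] 45.66 yaw -0.1557 tilt [ 0.0016 -0.0007] F jig [ 1.  -0.6] 6.4 M [-0.23  -0.237  0.016] Mz 0.016 0.405105239784153
now rows 242.65208110992526 223.0122639291591 top front@62.8 50.79 fence inner top 52.62
```

apply_moves --pt "1 0.5 0 0 0" --pt "1 0.5 0 0 0" --pt "1 0 0 0 0" --pt "1 0 0 0 0"

```text
t: 19.15
eef_pos: [578.9, -228.0, 45.5]
tcp_rot: [1.3, 1.569, -0.426]
ft_force: [-0.1, 1.3, 14.0]
opening: 0.409
```

```bash
python3 st.py; python3 edge.py|head -1
```

```text
jig [25.75 17.13] 45.49 yaw -0.1555 tilt [ 0.002  -0.0009] F jig [-0.3  1.2] 14.0 M [ 0.031  0.207 -0.007] Mz -0.007 0.40893207913725527
now rows 242.6319340329835 223.08118026135205 top front@62.6 50.96 fence inner top 52.75
```

apply_moves --pt "1 -0.6 0.5 0 0" --pt "1 -0.4 0.5 0 0" --pt "1 0 0.5 0 0" --pt "1 0 0 0 0" --pt "1 0 0 0 0"

```text
t: 19.7
eef_pos: [579.4, -228.0, 45.6]
tcp_rot: [-1.575, 1.57, 2.982]
ft_force: [-2.5, -0.1, 9.2]
opening: 0.41
```

```bash
python3 st.py
```

```text
jig [26.21 17.2 ] 45.61 yaw -0.1557 tilt [-0.0005  0.0001] F jig [-2.5 -0.5] 9.2 M [-0.091  0.624 -0.003] Mz -0.003 0.4099567006268813
```

apply_moves --pt "1 0 0.4 0 0" --pt "1 0 0.4 0 0" --pt "1 0 0 0 0" --pt "1 0 0 0 0"

```text
t: 20.1
eef_pos: [580.1, -228.1, 45.6]
tcp_rot: [-1.718, 1.57, 2.839]
ft_force: [-3.3, 0.3, 9.4]
opening: 0.405
```

```bash
python3 st.py
```

```text
jig [26.88 17.27] 45.64 yaw -0.1557 tilt [-0.0007  0.0002] F jig [-3.3 -0.2] 9.4 M [-0.012  0.664 -0.024] Mz -0.024 0.4050334450885965
```

apply_moves --pt "1 0 0.4 0 0" --pt "1 0 0.4 0 0" --pt "1 0 0 0 0" --pt "1 0 0 0 0"

```text
t: 20.5
eef_pos: [580.9, -228.1, 45.6]
tcp_rot: [-1.788, 1.57, 2.769]
ft_force: [-3.9, 1.4, 9.8]
opening: 0.409
```

```bash
python3 st.py; python3 edge.py|head -1
```

```text
jig [27.67 17.32] 45.63 yaw -0.1556 tilt [-0.0007  0.0003] F jig [-4.   0.8] 9.8 M [ 0.017  0.7   -0.06 ] Mz -0.06 0.40916587979212987
now rows 242.87912087912088 226.36673970706957 top front@62.7 52.78 fence inner top 52.84
```

apply_moves --pt "1 -0.5 0.3 0 0" --pt "1 0 0.3 0 0" --pt "1 0 0 0 0" --pt "1 0 0 0 0"

```text
t: 20.95
eef_pos: [581.2, -228.2, 45.7]
tcp_rot: [-1.825, 1.569, 2.732]
ft_force: [-4.0, 0.0, 7.7]
opening: 0.406
```

```bash
python3 st.py
```

```text
jig [28.01 17.34] 45.73 yaw -0.1557 tilt [-0.0015  0.0006] F jig [-3.9 -0.6] 7.7 M [ 0.066  0.798 -0.029] Mz -0.029 0.4064840865181995
```

apply_moves --pt "1 0 0.4 0 0" --pt "1 0 0.4 0 0" --pt "1 0 0 0 0" --pt "1 0 0 0 0"

```text
t: 21.35
eef_pos: [581.3, -228.2, 45.7]
tcp_rot: [-1.766, 1.568, 2.791]
ft_force: [-7.9, 1.0, 9.4]
opening: 0.404
```

```bash
python3 st.py; python3 edge.py|head -1
```

```text
jig [28.11 17.35] 45.71 yaw -0.1556 tilt [-0.003   0.0011] F jig [-8.  -0.2] 9.4 M [ 0.067  1.524 -0.039] Mz -0.039 0.4038792108016726
now rows 243.05103211009174 226.95402794548906 top front@62.8 53.18 fence inner top 52.93
```

apply_moves --pt "1 0 0 -0.5 0" --pt "1 0 0 -0.5 0" --pt "1 0 0 -0.5 0" --pt "1 0 0 0 0" --pt "1 0 0 0 0"

```text
t: 21.9
eef_pos: [581.5, -227.6, 45.7]
tcp_rot: [-1.319, 1.568, -3.045]
ft_force: [-8.0, -5.3, 7.9]
opening: 0.407
```

```bash
python3 st.py
```

```text
jig [28.25 17.92] 45.67 yaw -0.1554 tilt [-0.0027 -0.0003] F jig [-7.1 -6.5] 7.9 M [-1.201  1.664 -0.04 ] Mz -0.04 0.40740569482168226
```

apply_moves --pt "1 0 0 -0.5 0" --pt "1 0 0 -0.5 0" --pt "1 0 0 -0.5 0" --pt "1 0 0 0 0" --pt "1 0 0 0 0"

```text
t: 22.4
eef_pos: [581.8, -227.4, 45.8]
tcp_rot: [-0.738, 1.568, -2.464]
ft_force: [-10.1, -12.5, 6.8]
opening: 0.407
```

```bash
python3 st.py
```

```text
jig [28.43 18.22] 45.75 yaw -0.1553 tilt [-0.0023 -0.0019] F jig [ -8.1 -13.9] 6.8 M [-2.576  2.064 -0.112] Mz -0.112 0.406953519634751
```

apply_moves --pt "1 0 0.4 -0.4 0" --pt "1 0 0.4 -0.4 0" --pt "1 0 0 0 0" --pt "1 0 0 0 0" --pt "1 0 0 0 0"

```text
t: 22.9
eef_pos: [581.9, -227.2, 45.8]
tcp_rot: [-0.86, 1.566, -2.586]
ft_force: [-14.4, -16.6, 8.8]
opening: 0.408
```

```bash
python3 st.py; python3 edge.py|head -1
```

```text
jig [28.56 18.35] 45.79 yaw -0.1552 tilt [-0.0037 -0.0023] F jig [-11.7 -18.6] 8.8 M [-3.354  2.893 -0.053] Mz -0.053 0.4075393700419383
now rows 243.10940919037202 227.67670918817234 top front@62.9 53.58 fence inner top 52.97
```

apply_moves --pt "1 0.4 0 0 0" --pt "1 0.4 0 0 0" --pt "1 0.4 0 0 0" --pt "1 0 0 0 0" --pt "1 0 0 0 0" --pt "1 0 0 0 0"

```text
t: 23.55
eef_pos: [581.9, -227.3, 45.6]
tcp_rot: [-0.724, 1.567, -2.45]
ft_force: [-17.5, -14.4, 19.8]
opening: 0.411
```

```bash
python3 st.py; python3 edge.py|head -1;python3 edge.py|head -1
```

```text
jig [28.61 18.29] 45.64 yaw -0.1551 tilt [-0.0032 -0.0027] F jig [-15.  -16.9] 19.8 M [-3.2    3.644 -0.092] Mz -0.092 0.41094694147184224
now rows 243.33438485804416 227.9524721348957 top front@62.7 53.56 fence inner top 52.91
now rows 243.43202883625128 227.94296220283906 top front@62.7 53.51 fence inner top 52.92
```

apply_moves --pt "1 0 -0.5 0 0" --pt "1 0 -0.5 0 0" --pt "1 0 -0.5 0 0" --pt "1 0 0 0 0" --pt "1 0 0 0 0" --pt "1 0 0 0 0"

```text
t: 24.25
eef_pos: [581.8, -227.3, 45.6]
tcp_rot: [0.048, 1.567, -1.679]
ft_force: [-10.7, -14.6, 15.3]
opening: 0.408
```

```bash
python3 st.py; python3 edge.py|head -1;python3 edge.py|head -1
```

```text
jig [28.46 18.27] 45.65 yaw -0.1553 tilt [-0.0004 -0.0035] F jig [ -8.3 -16. ] 15.3 M [-3.133  2.296 -0.056] Mz -0.056 0.40838732619273166
now rows 242.99533678756478 227.66792958731642 top front@62.7 53.49 fence inner top 52.94
now rows 242.85297326786687 227.66185813370635 top front@62.7 53.55 fence inner top 52.95
```

apply_moves --pt "1 0 -0.5 0.5 0" --pt "1 0 -0.5 0.5 0" --pt "1 0 -0.5 0.5 0" --pt "1 0 -0.3 0 0" --pt "1 0 0 0 0" --pt "1 0 0 0 0" --pt "1 0 0 0 0"

```text
t: 25.05
eef_pos: [581.1, -227.4, 45.4]
tcp_rot: [0.807, 1.568, -0.92]
ft_force: [-1.9, -6.4, 9.7]
opening: 0.408
```

```bash
python3 st.py; python3 edge.py|head -1;python3 edge.py|head -1
```

```text
jig [27.79 18.06] 45.41 yaw -0.1555 tilt [ 0.0019 -0.0025] F jig [-0.9 -6.7] 9.7 M [-1.678  0.591 -0.11 ] Mz -0.11 0.40805916379329926
now rows 242.73002159827212 226.66990432009277 top front@62.5 52.95 fence inner top 52.88
now rows 242.65270684371805 226.6614239859936 top front@62.5 52.99 fence inner top 52.89
```

apply_moves --pt "1 0.4 0.5 0 0" --pt "1 0.2 0.5 0 0" --pt "1 0 0.5 -0.4 0" --pt "1 0 0.4 -0.4 0" --pt "1 0 0 0 0" --pt "1 0 0 0 0" --pt "1 0 0 0 0"

```text
t: 25.85
eef_pos: [581.5, -227.4, 45.4]
tcp_rot: [-0.24, 1.568, -1.967]
ft_force: [-14.0, -10.7, 20.7]
opening: 0.405
```

```bash
python3 st.py; python3 edge.py|head -1;python3 edge.py|head -1
```

```text
jig [28.16 18.18] 45.37 yaw -0.1553 tilt [-0.0011 -0.0026] F jig [-12.1 -12.7] 20.7 M [-2.435  2.66  -0.061] Mz -0.061 0.40510657943704853
now rows 243.33693843594008 227.19762983617983 top front@62.5 53.13 fence inner top 52.95
now rows 243.02773686794308 227.2141452126121 top front@62.5 53.27 fence inner top 52.94
```

apply_moves --pt "1 -0.3 0.4 -0.4 0" --pt "1 0 0 0 0" --pt "1 0 0 0 0" --pt "1 0 0 0 0" --pt "1 0 0 0 0"

```text
t: 26.45
eef_pos: [581.5, -227.3, 45.4]
tcp_rot: [-0.45, 1.567, -2.176]
ft_force: [-15.0, -13.4, 18.7]
opening: 0.405
```

```bash
python3 st.py; python3 edge.py|head -1;python3 edge.py|head -1; python3 - <<'E'
from h import *
c=cam('wrist'); save(c,'w9'); im=cv2.resize(c['pixels'][140:330,225:410,::-1],None,fx=3,fy=3,interpolation=cv2.INTER_CUBIC); cv2.imwrite('pics/w9z.png',im)
E
python3 st.py
```

```text
jig [28.22 18.25] 45.43 yaw -0.1552 tilt [-0.0019 -0.0027] F jig [-12.8 -15.5] 18.7 M [-2.928  2.931 -0.053] Mz -0.053 0.4051425936056568
now rows 243.35128485511208 227.31981456644698 top front@62.5 53.18 fence inner top 52.91
now rows 243.35432230522943 227.31778628611207 top front@62.5 53.17 fence inner top 52.91
jig [28.22 18.24] 45.41 yaw -0.1552 tilt [-0.0019 -0.0027] F jig [-13.2 -14.3] 18.4 M [-2.83   2.922 -0.107] Mz -0.107 0.40997552070358106
```

View pics/w9z.png

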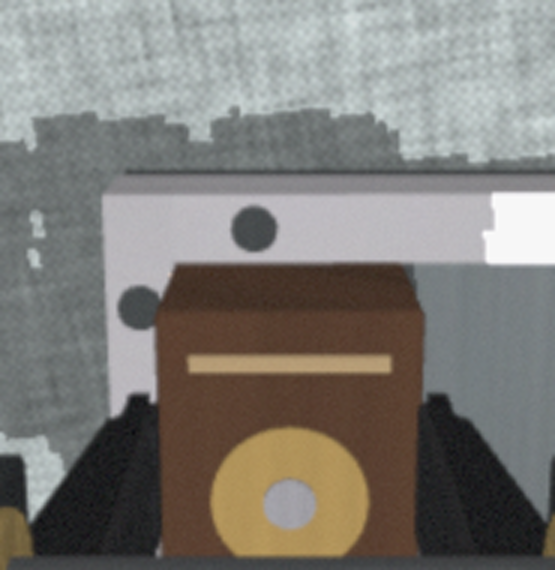

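The picture shows the block in the corner. Its front face meets the short fence along the row at v≈264 with no plate visible between them, and its left side lies over the long fence. It is square to the fences, and the force readings are steady. I am handing in.

```bash
python3 -c "
from cell import env
print(env.job_done())"; python3 st.py
```

```text
the job is handed in; nothing more can be done
None
the job is handed in; nothing more can be done
```

I handed the job in at about 26.5 s. The block stands in the jig corner, still gripped and pressed against both fences.

**What I did:** I pushed the ejector plate to its stop, where the force jumped from 7 to 20 N with almost no more travel. A wrist picture then showed the block out, with its centre at nest x ≈ 40 mm. I gripped it across its 40 mm width, carried it to the jig, set it down and pressed it into the corner. I made no moves near the bowl, candlestick, bangle or mortar, but I did not check their positions again at the end.

**Last checks:**
- **Press:** the forces held steady at about 13 N against the short fence, 14–15 N against the long fence and 18 N down. Further move commands raised the force but barely moved the block.
- **Position:** the block's front face measured 53.2 mm along the jig's x, and the short fence's inner face 52.9 mm. These agree to about 0.3 mm, which is roughly the measurement bias. Its yaw is within 0.05° of the measured jig yaw.

**What went wrong:** the first press into the corner pitched the block forward over the short fence by about 1 mm. I backed off, flattened it on the plate and pressed again. The height and edge readings then agreed with an upright block, though a tilt of a few tenths of a degree can't be ruled out.

**Less certain:** the base plate and long fence could carry up to about 9–10 N of the short-fence push as friction. Contact there rests on the abrupt stop and the matching edge position, because no camera could see the gap itself.

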